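Draw the flush bolt and open the double door of the test cabinet

ROBOT

A 6-joint arm with a two-finger parallel gripper is mounted at the origin on the work surface. World frame = base frame: x ahead of the robot, y to its left, z up, the work surface at z = 0. Lengths are in m, angles in degrees, forces in N, time in s.
With the tool pointing down it reaches from about 0.3 to 0.875 m from the base axis. Payload 4.2 kg.
Tool frame: the origin (TCP) lies midway between the tips of the shut fingers; the grasp point (between the pads) lies 19 mm behind it (manip.pinch_z is the distance from the TCP to the grasp point, in m); y points along the fingers, z is the direction in which the jaws open and shut, and the axes are right-handed (so a half turn about y gives the same grasp; the last joint's range is limited). The gripper opens to 85 mm and grips with 20 to 120 N. Pads are 22 mm wide; open, the fingers measure 114 mm over their backs; the gripper's body (76 mm by 85 mm) begins 54 mm behind the grasp point. The pads swing forward as they close: fully open they stand 13 mm farther back than shut.
Start: joints at [74.828, 18.312, 89.639, -0, 72.044, -1.146], TCP at [0.139, 0.558, 0.231] pointing down, gripper open.
Joint ranges: [-177.97, 177.97], [-48.28, 115.42], [12.27, 149.76], [-77.06, 257.06], [2.81, 150.46], [-146.56, 146.56]. Speed limits (degrees/s): [147.25, 147.25, 180, 180, 180, 180].

INTERFACE

Orientations are given as [roll, pitch, yaw] about the fixed x, y, z axes, in that order (R = Rz(yaw) Ry(pitch) Rx(roll)).
In Python, from plant import manip, effector, kin, viewer gives the robot as it stands. The module is installed in compiled form; this text tells all that it offers. Calls block until the motion is done:
- manip.move_to(position, orientation): joint-space move of the TCP to a pose.
- manip.line_to(position, rotation=None, v=0.15): straight line of the TCP; rotation=None keeps the orientation; v is the mean speed in m/s.
- manip.movej(angles): joint-space move.
- effector.command_gripper(opening, squeeze=None): finger opening in m; squeeze is the grip in N (None keeps the last); returns when the fingers have stopped.
- manip.dwell(seconds).
- kin.ik(position, orientation): joint angles nearest the present ones, or None.
- manip.sense(): the state.
- viewer.camera(name): name is "side" or "top"; returns a dict with "frame" (400x640x3 uint8, red, green, blue), "depth" (400x640 float32, m along the optical axis (not along the pixel's ray), 0 where there is no reading), "K" (3x3 intrinsics, pixels), "k1" (the pictures are not rectified: a ray, as slopes to the right and down, at radius r is drawn at 1 + k1 r^2 times it, then the intrinsics apply), "rvec" (rotation vector, rad) and "tvec" (3), from world to camera coordinates, as OpenCV has them. Camera axes: x right, y down, z forward; pixel columns grow to the right and rows downward; lengths in m; the calibration is good to about 2 mm. A picture is of the moment at which its call begins.
A pose or a line that the arm cannot do raises manip.MotionError and nothing moves.
- manip.hand_in(): hands the job in, once; it reports no verdict.
The state is a dict: "time_s": time; "joint_positions": joint angles; "joint_vel": joint speeds; "joint_torque": joint torques, N m; "tool_pos": TCP position; "tcp_rot": TCP orientation; "contact_force": force on the tool from outside, world axes, zero at the start; "torque": the same for the moment, N m; "gripper_width": finger opening in m.
Only numpy, scipy, OpenCV 4.12 (cv2) and the standard library are available. Lean on these libraries where they do the work, as an engineer would, in place of code of your own. Each camera call takes 0.05 s, during which the arm holds its last target. There are 200 camera calls.

TASK

Open up the sloped test cabinet for loading: swing the right-hand door leaf wide open, then draw the bolt on the left-hand leaf fully back while that leaf is still shut, and then swing the left-hand leaf wide open too. Swing the leaves gently rather than flinging them, leave both standing about square to the cabinet face with the bolt still drawn, and leave the boards, mug and other things lying about where they are.

Things in the scene. Friction and masses are not known exactly. Their poses are not given: they have to be found in the camera images.
- cabinet: Dark steel desktop test cabinet, fixed, 380 wide (y) x 380 deep (x); origin under it at table level, x axis to its rear, y to its left. Flat apron 85 high along its front (x -200 to -130); from x = -130, z = 90 a face rises to the rear at 25 degrees to the level (260 long, to z = 200), then a flat deck. The double door lies in the sloping face
- meeting (a point): Centre of the shut double door, on the cabinet's face; x up the slope, z out of the face. Two bare sheet-metal leaves, each 148 wide (y), 200 long (up the slope), 8 thick, lie flush and meet here; they swing up and outwards about hinges at their outer sides. The right (-y) leaf's overlap strip (8 thick) covers 24 mm of the left leaf's edge; its upper end blocks the bolt knob until the right leaf is raised
- lamp_bar (a point): Middle of the underside of a fixed lamp bar (36 mm deep along the slope, 18 thick) on two posts, crossing the cabinet's whole width 80 mm out from its face. Its front edge is 48 mm further up the slope than the shut bolt's knob, so a vertical gripper cannot reach the knob: tilt it 25 to 35 degrees, fingers pointing down and to the cabinet's rear
- leaf_a (a joint): angle of the right-hand leaf, rad: 0 shut, grows as it swings up and outwards, stop at 1.75; 1.57 is square to the face. Starts shut or slightly ajar. Stiff hinge (about 0.3 N m): it stays where it is left
- leaf_p (a joint): angle of the left-hand leaf, rad: 0 shut, grows as it swings up and outwards, stop at 1.75. Same stiff hinge; held shut by the bolt until that is drawn
- bolt (a joint): travel of the bolt, m: 0 = shot (under its keeper above the leaf), grows as it is drawn straight down the slope, towards the robot, in the plane of the leaf; stop at 0.024, free of the keeper from about 0.014. Friction about 3 N; it stays where it is left
- handle_a (a point): middle of the right-hand leaf's pull: a black round bar 10 mm in diameter, 70 long, running up the slope (parallel to the hinge), its centre line 35 mm out from the leaf's face and 115 mm from the hinge line. Its axes turn with the leaf: x up the slope, z out of the leaf's outer face
- handle_p (a point): the same on the left-hand leaf: bar 10 mm in diameter, 70 long, parallel to the hinge, 35 mm out from the face, 115 mm from the hinge line; axes x up the slope, z out of the leaf's outer face
- hinge_a (a point): point on the right-hand leaf's hinge line, level with its handle along the slope, in the plane of the leaf's outer face; x axis = hinge line, pointing up the slope; z out of the cabinet's face. Fixed to the cabinet
- hinge_p (a point): the same for the left-hand leaf
- bolt_knob (a point): middle of the bolt's knob, 14 mm out from the leaf's outer face: a plain steel round knob standing square on the left-hand leaf, 14 mm in diameter (17 at its cap), top 28 mm out from the face, 14 mm from the leaf's free edge, near its upper end. Axes: x up the slope, y left, z out of the face (it turns with the leaf)
- board_1: Bystander: green circuit board with black and metal parts, 24 x 85 x 9 mm, lying on the cabinet's flat apron near its left (+y) end; origin under its middle
- board_2: Bystander: the same kind of board, near the right end of the apron; origin under its middle
- board_3: Bystander: the same kind of board lying on the table left of the cabinet; origin under its middle
- board_4: Bystander: the same kind of board lying on the table left of the cabinet; origin under its middle
- mouse: Bystander: black computer mouse 100 x 58 x 34 mm on the table to the right; origin under its middle
- driver: Bystander: screwdriver with a black handle lying on the table to the left; origin under its middle
- mug: Bystander: white mug, 80 mm wide and 90 mm tall, on the table to the right; origin under its middle
- cleaner: Bystander: white bottle, 56 mm wide and 130 mm tall, on the table to the right; origin under its middle

How it is judged (in metres and radians):
On the way, in this order (a step that is already met when the one before it is completed fails the run):
1. the right-hand leaf is swung wide open (past 1.2 rad) (value of joint leaf_a above 1.2 rad), for 0.2 s.
2. the bolt is drawn at least 18 mm while the left-hand leaf is still shut (below 0.1 rad) and the right-hand leaf open (value of joint bolt above 0.018 m and value of joint leaf_p below 0.1 rad and value of joint leaf_a above 1.2 rad), for 0.2 s.
At the end, for the whole second after the job is handed in: both leaves stand open past 1.2 rad (69 degrees) and at rest (under 0.1 rad/s), and the bolt is still drawn by more than 15 mm (value of joint each of leaf_a, leaf_p above 1.2 rad and value of joint bolt above 0.015 m and velocity of joint leaf_a between -0.1 and 0.1 rad/s and velocity of joint leaf_p between -0.1 and 0.1 rad/s); the robot touches nothing.
It fails at once if a leaf that is off its frame (beyond 0.1 rad) is flung, faster than 4 rad/s ((value of joint leaf_a above 0.1 rad and velocity of joint leaf_a above 4 rad/s) or (value of joint leaf_a above 0.1 rad and velocity of joint leaf_a below -4 rad/s) or (value of joint leaf_p above 0.1 rad and velocity of joint leaf_p above 4 rad/s) or (value of joint leaf_p above 0.1 rad and velocity of joint leaf_p below -4 rad/s)).
It fails at once if a bystander is shifted by more than 30 mm (distance of any of board_1, board_2, board_3, board_4, mouse, driver, mug, cleaner from where it was at the start of the episode above 0.03 m).
It also fails if it takes over 72 s, if anything falls off the work surface, if the arm or the gripper's body presses on something with over 40 N, if the wrist force passes 120 N, or if a joint passes its speed limit or range.

## Working session

There is one attempt and no reset: what is moved stays moved. The work goes in short steps, each a Python script; the robot and the scene stay as the last script left them, time stands still between calls to the robot, and variables do not carry over. Pictures are saved under pics/ and viewed, about 8 in all and at most 12, crops included, and the job is handed in when it is done.

```bash
mkdir -p pics; python3 - <<'E'
from plant import manip, effector, kin, viewer
import cv2,numpy as np
for n in("side","top"):
    c=viewer.camera(n); cv2.imwrite(f"pics/{n}0.png",c["frame"][:,:,::-1]); np.savez(f"pics/{n}0.npz",**c)
    R=cv2.Rodrigues(np.array(c["rvec"]))[0]; print(n,c["K"],c["k1"],-R.T@np.array(c["tvec"]),R,(c["depth"]>0).mean())
print(manip.sense(),manip.pinch_z)
E
```

```text
side [[494.73562925   0.         320.92545566]
 [  0.         494.73562925 210.33749543]
 [  0.           0.           1.        ]] 0.010006203520865033 [0.29556088 0.8430521  1.22573892] [[-0.96785244 -0.25149122  0.00371687]
 [-0.1944      0.73859935 -0.64550728]
 [ 0.15959414 -0.62547835 -0.76374508]] 0.99611328125
top [[494.84623764   0.         324.67118506]
 [  0.         494.84623764 203.47230272]
 [  0.           0.           1.        ]] -0.13845050455778396 [ 0.33700992 -0.01466441  1.76963769] [[ 0.00418468 -0.99993176 -0.01090706]
 [-0.99491696 -0.0030658  -0.10065214]
 [ 0.10061183  0.01127282 -0.99486189]] 0.9960078125
{'time_s': 0.1, 'joint_positions': array([ 7.48298629e+01,  1.83473299e+01,  8.96983089e+01, -1.39893340e-03,
        7.20444579e+01, -1.14567600e+00]), 'joint_vel': array([ 0.01074917, -0.10220497, -0.17912408,  0.00381699, -0.04885947,
        0.0532876 ]), 'joint_torque': array([ 1.50332020e-03, -4.16407907e+01, -2.34703749e+01,  4.02832745e-05,
        4.77664842e-03,  1.37602885e-05]), 'tool_pos': array([0.13923762, 0.55745483, 0.23058034]), 'tcp_rot': array([-9.00901053e+01,  4.71582044e-04, -1.40240291e+01]), 'contact_force': array([ 0.2914325 ,  0.3614162 , -0.60647043]), 'torque': array([0.01057846, 0.01336697, 0.02745083]), 'gripper_width': 0.08573955661389036} 0.0187
```

View pics/side0.png

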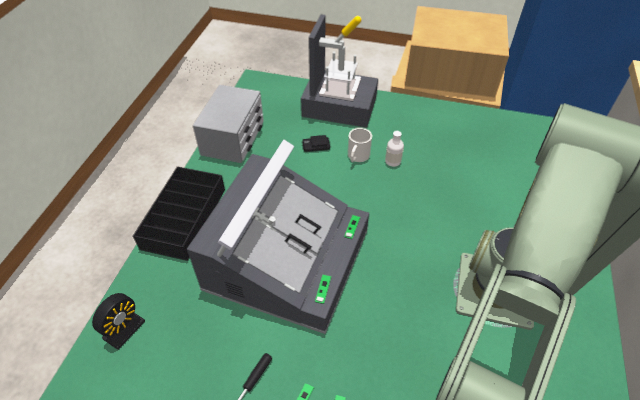

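View pics/top0.png

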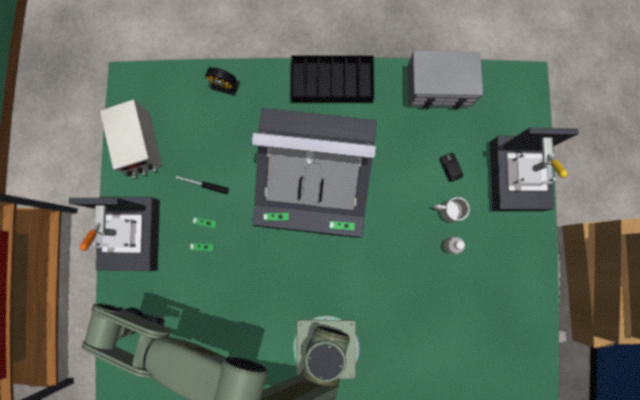

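```bash
cat > h.py <<'E'
import numpy as np,cv2
def load(f): return dict(np.load(f))
def rays(c,uv):
    K,k=c["K"],float(c["k1"]); uv=np.asarray(uv,float).reshape(-1,2)
    s=cv2.undistortPoints(uv.reshape(-1,1,2),K,np.array([k,0,0,0,0.])).reshape(-1,2)
    R=cv2.Rodrigues(np.array(c["rvec"]))[0]
    return -R.T@np.array(c["tvec"]).ravel(), np.c_[s,np.ones(len(s))]@R
def cloud(c):
    v,u=np.mgrid[:400,:640]; o,d=rays(c,np.c_[u.ravel(),v.ravel()])
    return (o+d*c["depth"].reshape(-1,1)).reshape(400,640,3)
def project(c,P): return cv2.projectPoints(np.asarray(P,float).reshape(-1,3),c["rvec"].astype(float),c["tvec"].astype(float),c["K"],np.array([float(c["k1"]),0,0,0,0.]))[0].reshape(-1,2)
def onplane(c,uv,p0,n):
    o,d=rays(c,uv); return o+d*(((p0-o)@n)/(d@n))[:,None]
E
python3 - <<'E'
from h import *
for n,(r0,r1,c0,c1) in dict(side=(140,335,185,375),top=(100,245,240,390)).items():
    c=load(f"pics/{n}0.npz"); X=cloud(c); f=c["frame"].astype(int)
    cv2.imwrite(f"pics/{n}crop.png",cv2.resize(c["frame"][r0:r1,c0:c1,::-1],None,fx=4 if n=="top" else 3,fy=4 if n=="top" else 3,interpolation=cv2.INTER_CUBIC))
    m=np.zeros((400,640),bool); m[r0:r1,c0:c1]=1
    g=f.mean(2); sat=f.max(2)-f.min(2)
    leaf=m&(g>105)&(g<190)&(sat<25)&(X[...,2]>.09)&(X[...,2]<.21)
    P=X[leaf]; 
    for i in range(6):
        q=P.mean(0); nn=np.linalg.svd(P-q,full_matrices=False)[2][2]; nn*=np.sign(nn[2]); r=(P-q)@nn; P=P[abs(r)<max(.004,2*r.std())]
    print(n,leaf.sum(),len(P),q,nn,r.std(),"tilt",np.degrees(np.arccos(nn[2])),"yaw",np.degrees(np.arctan2(-nn[1],-nn[0])))
    bar=m&(g>200)&(sat<25)&(X[...,2]>.22); B=X[bar]; print(bar.sum(),B.min(0),B.max(0),B.mean(0))
    (_,wh,ang)=cv2.minAreaRect(B[:,:2].astype(np.float32)*1000); print(_,wh,ang)
    cab=m&(X[...,2]>.05); C=X[cab]; print(cv2.minAreaRect(C[:,:2].astype(np.float32)*1000))
E
```

```text
side 8801 7131 [0.62273003 0.05813259 0.1524903 ] [-0.3720588   0.04589296  0.92707394] 0.004685535724553794 tilt 22.01680534504508 yaw -7.03183932124384
1624 [ 0.29556088 -0.15000432  0.27113859] [0.70117268 0.8430521  1.22573892] [0.66536607 0.06027994 0.2875568 ]
(552.8355712890625, 372.4573059082031) (185.52731323242188, 1056.4935302734375) 18.70550537109375
((642.16748046875, 228.33541870117188), (607.4708251953125, 1328.6142578125), 9.695013999938965)
top 4084 3154 [0.58169173 0.04712564 0.13614298] [-0.42150435  0.05154658  0.90536017] 0.003201220524780902 tilt 25.12816496130952 yaw -6.972192055895095
970 [ 0.33700992 -0.14516796  0.27072912] [0.69928634 0.22150335 1.76963769] [0.66788378 0.03506163 0.28533003]
(514.5457763671875, 56.11143493652344) (369.5937805175781, 336.47845458984375) 83.4093246459961
((570.8956298828125, 49.8699951171875), (381.7128601074219, 450.4178161621094), 83.58378601074219)
```

View pics/sidecrop.png

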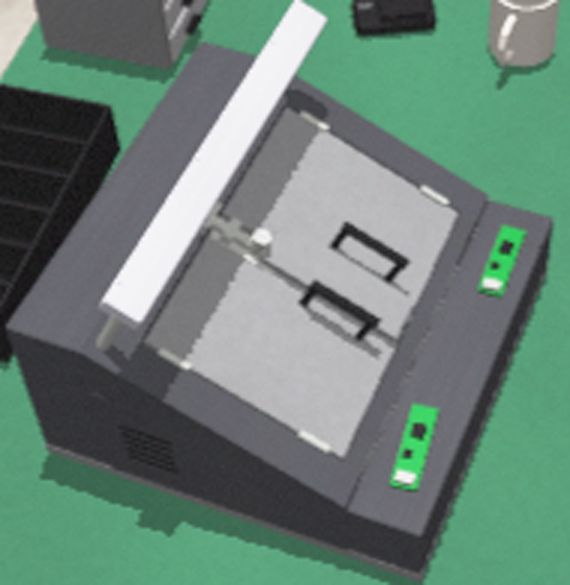

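View pics/topcrop.png

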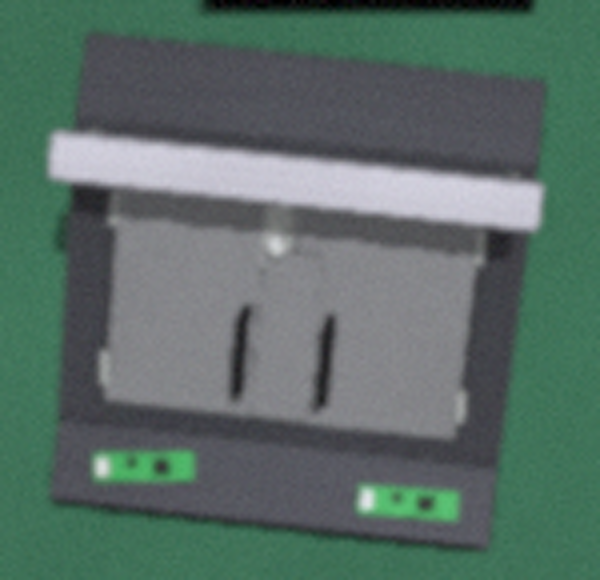

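The views show the cabinet yawed about -7°. The white lamp bar crosses it at top-crop row ~180, the knob is at (277,243) and the handles are at (240,352) and (325,362). Next I'll take exact positions.

```bash
python3 - <<'E'
from h import *
D=np.load
yaw=np.radians(-7.0)
for n,(r0,r1,c0,c1) in dict(side=(140,335,185,375),top=(100,245,240,390)).items():
    c=load(f"pics/{n}0.npz"); X=cloud(c); f=c["frame"].astype(int)
    m=np.zeros((400,640),bool); m[r0:r1,c0:c1]=1; m&=c["depth"]>0
    g=f.mean(2); sat=f.max(2)-f.min(2)
    m&=(X[...,0]>.35)&(X[...,0]<.9)&(abs(X[...,1]-.05)<.25)
    bar=m&(g>190)&(X[...,2]>.245); B=X[bar].astype(np.float32)*1000
    r=cv2.minAreaRect(B[:,:2]); print(n,"bar",r,np.percentile(B[:,2],[5,50,95]))
    cab=m&(X[...,2]>.06); r=cv2.minAreaRect(X[cab][:,:2].astype(np.float32)*1000); print("cab",r)
    deck=m&(g<100)&(X[...,2]>.19)&(X[...,2]<.21);print("deck z",np.median(X[deck][:,2]), "apron", np.median(X[m&(abs(X[...,2]-.088)<.012)][:,2]))
    blk=m&(g<45)&(X[...,2]>.09); k,l,st,ce=cv2.connectedComponentsWithStats(blk.astype(np.uint8))
    for i in range(1,k):
        if st[i,4]>8:
            P=X[l==i]; print("blk",st[i],ce[i],np.median(P,0))
    leaf=m&(g>105)&(g<190)&(sat<25)&(X[...,2]>.095)&(X[...,2]<.2)
    np.savez(f"pics/{n}m.npz",leaf=leaf)
    ey=np.array([-np.sin(yaw),np.cos(yaw)]); s=X[...,:2]@ey
    mid=np.median(s[leaf]);print("mid",mid)
    for nm,q in(("R",leaf&(s<mid-.03)),("L",leaf&(s>mid+.03))):
        P=X[q]
        for i in range(8):
            p=np.median(P,0) if i==0 else P.mean(0); nn=np.linalg.svd(P-p,full_matrices=False)[2][2]; nn*=np.sign(nn[2]); rr=(P-p)@nn; P=P[abs(rr)<max(.004,1.5*rr.std())]
        print(nm,len(P),p,nn,rr.std(),"tilt",np.degrees(np.arccos(nn[2])),"across",np.degrees(nn[:2]@ey))
E
```

```text
Traceback (most recent call last):
cv2.error: OpenCV(4.12.0) /io/opencv/modules/imgproc/src/convhull.cpp:143: error: (-215:Assertion failed) total >= 0 && (depth == CV_32F || depth == CV_32S) in function 'convexHull'
```

```bash
cat > m.py <<'E'
from h import *
A=lambda P:cv2.minAreaRect(np.ascontiguousarray(P[:,:2]*1000).astype(np.float32))
yaw=np.radians(-7.0); ey=np.array([-np.sin(yaw),np.cos(yaw)])
for n,(r0,r1,c0,c1) in dict(side=(140,335,185,375),top=(100,245,240,390)).items():
    c=load(f"pics/{n}0.npz"); X=cloud(c); f=c["frame"].astype(int)
    m=np.zeros((400,640),bool); m[r0:r1,c0:c1]=1; m&=c["depth"]>0
    g=f.mean(2); sat=f.max(2)-f.min(2)
    m&=(X[...,0]>.35)&(X[...,0]<.9)&(abs(X[...,1]-.05)<.25)
    bar=m&(g>190)&(X[...,2]>.245); print(n,"bar",bar.sum(),A(X[bar]),np.percentile(X[bar][:,2],[5,50,95]))
    print("cab",A(X[m&(X[...,2]>.06)]))
    deck=m&(g<100)&(X[...,2]>.19)&(X[...,2]<.21);print("deck z",np.median(X[deck][:,2]), "apron", np.median(X[m&(abs(X[...,2]-.088)<.012)][:,2]))
    blk=m&(g<45)&(X[...,2]>.09); k,l,st,ce=cv2.connectedComponentsWithStats(blk.astype(np.uint8))
    for i in range(1,k):
        if st[i,4]>8: print("blk",st[i],ce[i],np.median(X[l==i],0))
    leaf=m&(g>105)&(g<190)&(sat<25)&(X[...,2]>.095)&(X[...,2]<.2)
    s=X[...,:2]@ey; mid=np.median(s[leaf]);print("mid",mid)
    for nm,q in(("R",leaf&(s<mid-.03)),("L",leaf&(s>mid+.03))):
        P=X[q]
        for i in range(8):
            p=np.median(P,0) if i==0 else P.mean(0); nn=np.linalg.svd(P-p,full_matrices=False)[2][2]; nn*=np.sign(nn[2]); rr=(P-p)@nn; P=P[abs(rr)<max(.004,1.5*rr.std())]
        print(nm,len(P),p,nn,rr.std(),"tilt",np.degrees(np.arccos(nn[2])),"across",np.degrees(nn[:2]@ey))
E
python3 m.py
```

```text
side bar 1643 ((665.8341674804688, 38.333984375), (381.25494384765625, 35.341522216796875), 83.69075012207031) [0.27542694 0.28296497 0.2898647 ]
cab ((664.8557739257812, 38.74833679199219), (388.3304443359375, 509.0319519042969), 83.93357849121094)
deck z 0.197032891353083 apron 0.086105157086945
blk [296 216   8   6  12] [299.16666667 218.25      ] [0.56892238 0.0186312  0.17084856]
blk [314 226   6   7  10] [316.6 229. ] [0.51588335 0.02340838 0.14527188]
blk [286 235  24  18  43] [298.09302326 242.55813953] [0.54727398 0.09038512 0.15610769]
blk [225 282  17   7  23] [233.86956522 285.04347826] [0.68732227 0.22846019 0.09867461]
mid 0.14067659519857223
R 1882 [ 0.58992051 -0.0437717   0.14598301] [-0.40184836 -0.00742861  0.91567609] 0.001882504735065768 tilt 23.698075485762143 across -3.228401466669995
L 2045 [0.60810861 0.15300596 0.14253026] [-0.4047528   0.04837968  0.91314543] 0.0017963729900381433 tilt 24.05628826306156 across -0.07493676335615335
top bar 1140 ((668.6669921875, 38.50682067871094), (373.5047912597656, 29.49744415283203), 83.91874694824219) [0.27553733 0.2834
[... 163 characters left out ...]
633161091
blk [259 148   7   5  27] [262.18518519 149.55555556] [0.67730154 0.21129131 0.17182546]
blk [363 159   4   5  14] [364.35714286 161.        ] [ 0.63915683 -0.12531891  0.17042275]
blk [299 180   2  18  19] [299.42105263 188.42105263] [0.55105381 0.08799324 0.16186153]
blk [320 182   3  19  21] [320.76190476 190.28571429] [0.54352758 0.01567855 0.16694697]
mid 0.11730589030471825
R 1167 [ 0.56910698 -0.04344789  0.13536476] [-0.42421408  0.02188948  0.90529733] 0.0021112844763253123 tilt 25.136641331951573 across -1.7172904955067891
L 1123 [0.5921325  0.14109426 0.13508913] [-0.41575166  0.04226971  0.90849537] 0.002087978535734349 tilt 24.701756491649306 across -0.4992033818358401
```

```bash
cat >> h.py <<'E'
yaw=np.radians(-6.2); O=np.array([.6142,.0449,0])
Rc=np.array([[np.cos(yaw),-np.sin(yaw),0],[np.sin(yaw),np.cos(yaw),0],[0,0,1]]); t=np.radians(25)
F=Rc@np.array([[np.cos(t),0,-np.sin(t)],[0,1,0],[np.sin(t),0,np.cos(t)]])   # cols: up slope, left, out
F0=O+Rc@[-.13,0,.09]
toF=lambda p:(np.asarray(p)-F0)@F
toW=lambda q:F0+F@np.asarray(q)
E
python3 - <<'E'
from h import *
S=load("pics/side0.npz");T=load("pics/top0.npz")
f=lambda a:print(np.round(np.asarray(a)*1000,1))
f(toF([[0.55105381,0.08799324,0.16186153],[0.54352758,0.01567855,0.16694697]]))
for c,uvs in((T,[(299.4,188.4),(320.8,190.3)]),):
    for h in(.035,.04): f(toF(onplane(c,uvs,toW([0,0,h]),F[:,2])))
def tri(a,b):
    o1,d1=rays(T,[a]);o2,d2=rays(S,[b]);d1,d2=d1[0],d2[0]
    x=np.linalg.lstsq(np.c_[d1,-d2],o2-o1,rcond=None)[0]; p,q=o1+x[0]*d1,o2+x[1]*d2
    return (p+q)/2,np.linalg.norm(p-q)
p,e=tri((309.25,160.5),(272.3,219)); print("knob",p,e); f(toF(p))
f(toF(onplane(T,[(309.25,160.5)],toW([0,0,.028]),F[:,2]))); f(toF(onplane(S,[(272.3,219)],toW([0,0,.028]),F[:,2])))
for n,c in(("S",S),("T",T)):
    X=cloud(c);q=toF(X.reshape(-1,3)).reshape(X.shape);g=c["frame"].astype(int);gm=g.mean(2);sat=np.ptp(g,2)
    ok=(c["depth"]>0)&(q[...,0]>0)&(q[...,0]<.26)&(abs(q[...,1])<.18)
    bar=ok&(q[...,2]>.07);print(n,"bar s",np.percentile(q[bar][:,0],[2,50,98]),np.median(q[bar][:,2]))
    kn=ok&(gm>195)&(q[...,2]<.05)&(abs(q[...,1])<.06)&(q[...,0]>.14); v,u=np.nonzero(kn); print("kn",len(u),u.mean(),v.mean(),np.median(q[kn],0))
    for y in np.arange(-.14,.15,.02):
        k=ok&(abs(q[...,1]-y)<.01)&(gm>105)&(gm<190)&(sat<25)&(q[...,2]<.03)&(q[...,2]>-.03)
        k2=k&(q[...,0]>.02)&(q[...,0]<.14); print(f"{y*1000:.0f}: n {np.median(q[k2][:,2])*1000:.1f} slo {np.percentile(q[k][:,0],1)*1000:.0f} shi {np.percentile(q[k][:,0],99)*1000:.0f}",end=" | ")
    lf=ok&(gm>105)&(gm<190)&(sat<25)&(abs(q[...,2])<.03)&(q[...,0]>.03)&(q[...,0]<.15); print("\ny range",np.percentile(q[lf][:,1],[1,99]))
E
```

```text
[[ 87.1  36.   38.7]
 [ 89.5 -36.7  43.2]]
[[ 83.9  34.8  35. ]
 [ 85.5 -35.9  35. ]]
[[ 85.6  34.4  40. ]
 [ 87.1 -36.1  40. ]]
knob [0.63540293 0.05367268 0.184411  ] 0.004568423851289238
[176.   11.   22.1]
[[179.8  11.2  28. ]]
[[174.1  14.   28. ]]
S bar s [0.22856568 0.24394301 0.25931501] 0.09816910325262974
kn 34 271.11764705882354 219.76470588235293 [0.17564694 0.01477704 0.02743453]
-140: n 0.6 slo 17 shi 220 | -120: n 1.3 slo 16 shi 225 | -100: n 1.6 slo 16 shi 225 | -80: n 2.1 slo 17 shi 217 | -60: n 2.8 slo 9 shi 226 | -40: n 3.1 slo 13 shi 226 | -20: n 11.7 slo 16 shi 226 | 0: n 12.9 slo 19 shi 223 | 20: n 4.8 slo 19 shi 226 | 40: n 0.3 slo 18 shi 226 | 60: n 0.4 slo 16 shi 222 | 80: n 0.2 slo 18 shi 226 | 100: n 0.4 slo 17 shi 219 | 120: n 0.4 slo 18 shi 226 | 140: n 0.6 slo 17 shi 229 | 
y range [-0.1620419   0.17012587]
T bar s [0.23043252 0.24525125 0.2595143 ] 0.0974000651402245
kn 5 308.6 160.8 [0.17749319 0.0120683  0.0273704 ]
-140: n 0.0 slo 23 shi 205 | -120: n -0.1 slo 20 shi 205 | -100: n 1.2 slo 22 shi 205 | -80: n 1.7 slo 21 shi 207 | -60: n 1.8 slo 22 shi 206 | -40: n 2.4 slo 21 shi 208 | -20: n 10.8 slo 25 shi 207 | 0: n 12.1 slo 27 shi 207 | 20: n 10.4 slo 25 shi 208 | 40: n -0.5 slo 21 shi 206 | 60: n -0.2 slo 21 shi 205 | 80: n -0.3 slo 23 shi 204 | 100: n -0.6 slo 21 shi 206 | 120: n -0.7 slo 22 shi 206 | 140: n -0.4 slo 24 shi 205 | 
y range [-0.14891443  0.14750638]
```

```bash
cat >> h.py <<'E'
from scipy.spatial.transform import Rotation as Ro
s_,y_,n_=F.T
SH,KN=.0855,np.array([.1785,.014,0.])
HA,HP=-.1485,.1480
def rpy(a,z):
    x=np.cross(a,z); return Ro.from_matrix(np.c_[x,a,z]).as_euler("xyz",degrees=True)
def hand(th,ph,side,back=0,dh=.0187,out=.035):
    "side -1: right leaf, +1: left; TCP pose with grasp point on the handle bar, 'back' metres off it"
    k=-side
    e1=lambda q:np.cos(q)*k*y_+np.sin(q)*n_
    e2=lambda q:-np.sin(q)*k*y_+np.cos(q)*n_
    p=toW([SH,HA if side<0 else HP,0])+.115*e1(th)+out*e2(th)-(dh-back)*e2(ph)
    return p, rpy(-e2(ph),k*e1(ph))
def knob(back=0,ds=0,deg=6,n=.006):
    d=np.radians(deg); a=-np.cos(d)*n_+np.sin(d)*s_
    return toW([KN[0]+ds,KN[1],n])-a*back, rpy(a,y_)
E
cat > chk.py <<'E'
from h import *
from plant import kin
R=lambda q:None if q is None else np.round(q).astype(int)
for sd in(-1,1):
    for fr in(.4,.55):
        print(sd,fr)
        for th in(.0,.5,1.0,1.5): print("  ",R(kin.ik(*hand(th,fr*th,sd))),R(kin.ik(*hand(th,fr*th,sd,.1))))
    print(hand(0,0,sd))
for b in(0,.1): print(R(kin.ik(*knob(b))),R(kin.ik(*knob(b,-.024))))
E
python3 chk.py
```

```text
-1 0.4
   [  3  12 119  -9  25 -73] [  4   2 115  -7  39 -75]
   [ -10    6  118   24   33 -114] [ -13   -3  114   20   47 -110]
   [ -25    7  116   41   49 -139] [ -33    0  110   36   63 -136]
   None None
-1 0.55
   [  3  12 119  -9  25 -73] [  4   2 115  -7  39 -75]
   [ -13    7  119   33   36 -124] [ -18   -2  114   27   50 -120]
   None [ -38    5  109   42   70 -146]
   None None
(array([0.55153009, 0.01801104, 0.14090668]), array([-90. , -25. ,  -6.2]))
1 0.4
   [ 12  13 117 -17  27 -59] [ 13   3 113 -13  40 -62]
   [ 23  12 111 -32  45 -37] [ 28   5 106 -28  58 -40]
   [ 34  16 103 -38  63 -26] [ 40  13  96 -35  76 -29]
   [ 41  25  93 -41  79 -20] [ 47  24  84 -38  90 -23]
1 0.55
   [ 12  13 117 -17  27 -59] [ 13   3 113 -13  40 -62]
   [ 25  13 110 -36  49 -33] [ 31   7 104 -31  62 -36]
   [ 37  20 100 -41  72 -22] [ 43  18  92 -38  84 -25]
   [ 43  31  89 -44  91 -17] [ 49  32  78 -42 102 -21]
(array([0.55871205, 0.08412207, 0.14090668]), array([-90. , -25. ,  -6.2]))
[  7  16 110 -17  25 -63] [  8  15 113 -19  23 -60]
[  9   7 108 -13  36 -66] [ 10   5 111 -15  34 -64]
```

```bash
sed -i 's/rpy(-e2(ph),k\*e1(ph))/rpy(-e2(ph),-e1(ph))/' h.py; python3 chk.py
```

```text
-1 0.4
   [  3  12 119  -9  25 107] [  4   2 115  -7  39 105]
   [-10   6 118  24  33  66] [-13  -3 114  20  47  70]
   [-25   7 116  41  49  41] [-33   0 110  36  63  44]
   [-38  13 112  47  65  25] [-46   9 105  42  77  28]
-1 0.55
   [  3  12 119  -9  25 107] [  4   2 115  -7  39 105]
   [-13   7 119  33  36  56] [-18  -2 114  27  50  60]
   [-30  10 115  48  57  31] [-38   5 109  42  70  34]
   [-42  19 110  52  76  18] [-50  17 102  47  88  21]
(array([0.55153009, 0.01801104, 0.14090668]), array([-90. ,  25. , 173.8]))
1 0.4
   [ 12  13 117 -17  27 -59] [ 13   3 113 -13  40 -62]
   [ 23  12 111 -32  45 -37] [ 28   5 106 -28  58 -40]
   [ 34  16 103 -38  63 -26] [ 40  13  96 -35  76 -29]
   [ 41  25  93 -41  79 -20] [ 47  24  84 -38  90 -23]
1 0.55
   [ 12  13 117 -17  27 -59] [ 13   3 113 -13  40 -62]
   [ 25  13 110 -36  49 -33] [ 31   7 104 -31  62 -36]
   [ 37  20 100 -41  72 -22] [ 43  18  92 -38  84 -25]
   [ 43  31  89 -44  91 -17] [ 49  32  78 -42 102 -21]
(array([0.55871205, 0.08412207, 0.14090668]), array([-90. , -25. ,  -6.2]))
[  7  16 110 -17  25 -63] [  8  15 113 -19  23 -60]
[  9   7 108 -13  36 -66] [ 10   5 111 -15  34 -64]
```

```bash
python3 - <<'E'
from h import *
from plant import manip, effector, viewer
p=np.array(manip.sense()["tool_pos"]); 
manip.line_to(p+[0,0,.1])
th0=.025
manip.move_to(*hand(th0,0,-1,.13)); effector.command_gripper(.036,30)
manip.line_to(*hand(th0,0,-1,.05),v=.15); manip.line_to(*hand(th0,0,-1,0),v=.06)
print(manip.sense()["contact_force"],manip.sense()["time_s"])
for n in("side","top"):
    c=viewer.camera(n); np.savez(f"pics/{n}1.npz",**c)
    if n=="side": cv2.imwrite("pics/side1.png",cv2.resize(c["frame"][100:340,180:480,::-1],None,fx=2.5,fy=2.5,interpolation=cv2.INTER_CUBIC))
s=manip.sense();print(s["tool_pos"],s["gripper_width"],hand(th0,0,-1,0)[0])
E
```

```text
[-0.14915341  0.78862665  0.75426308] 5.3917
[0.55037425 0.01724261 0.14396137] 0.03558675753386109 [0.55022852 0.01723623 0.14350213]
```

View pics/side1.png

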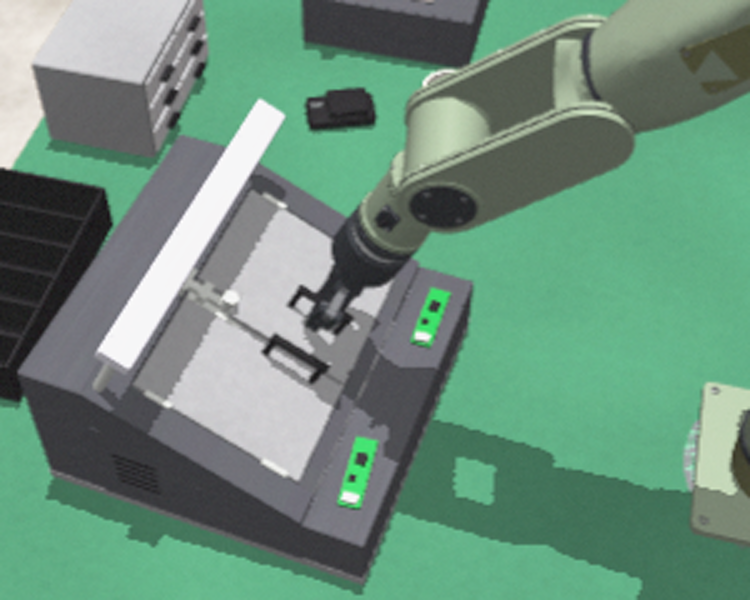

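The fingers straddle the right pull at (325,312), with no contact force. Next I'll grip it and swing.

```bash
cat > swing.py <<'E'
from h import *
from plant import manip, effector, viewer
def swing(sd,th0,th1,fr=.5):
    effector.command_gripper(0,30); s=manip.sense(); w=s["gripper_width"]; print("grip",w,s["contact_force"])
    if not .007<w<.014: return False
    for th in np.linspace(th0,th1,16)[1:]:
        manip.line_to(*hand(th,fr*(th-th0),sd),v=.05)
        s=manip.sense(); f=np.linalg.norm(s["contact_force"]); print(round(th,2),round(f,1),end="; ")
        if f>30 or not .007<s["gripper_width"]<.014: print("STOP",s); return False
    effector.command_gripper(.022)
    print("\nreleased",manip.sense()["contact_force"],manip.sense()["time_s"])
    manip.line_to(*hand(th1,fr*(th1-th0),sd,.03),v=.05); manip.line_to(*hand(th1,fr*(th1-th0),sd,.13),v=.15)
    return True
E
python3 - <<'E'
from swing import *
swing(-1,.025,1.5)
for n in("side","top"):
    c=viewer.camera(n); np.savez(f"pics/{n}2.npz",**c)
    if n=="side": cv2.imwrite("pics/side2.png",cv2.resize(c["frame"][60:340,160:510,::-1],None,fx=2,fy=2,interpolation=cv2.INTER_CUBIC))
print(manip.sense()["time_s"])
E
```

```text
grip 0.008820248430232262 [  2.50417996 -10.63390583  -2.52502128]
0.12 8.8; 0.22 8.5; 0.32 8.7; 0.42 8.3; 0.52 6.1; 0.62 4.5; 0.71 1.9; 0.81 3.1; 0.91 6.3; 1.01 8.8; 1.11 11.2; 1.2 15.7; 1.3 17.9; 1.4 21.2; 1.5 24.0; 
released [-0.16336752  0.25751106  0.02362974] 11.7583
13.425
```

View pics/side2.png

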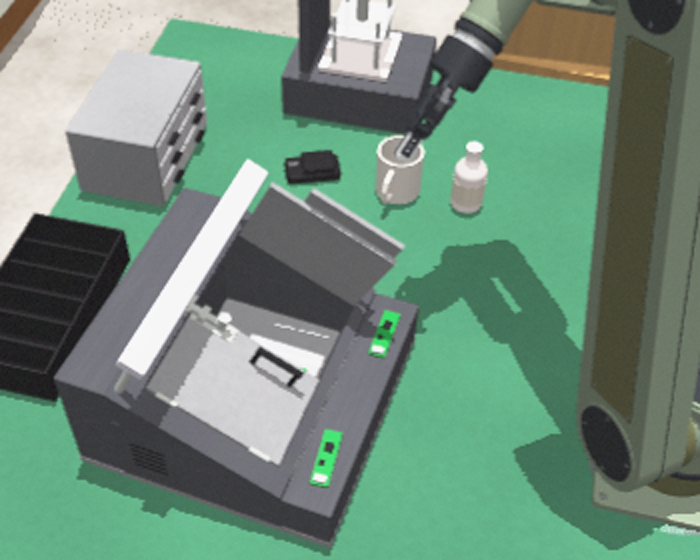

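Right leaf stands open, inner face visible around (320,250), and its pull is released. The knob at (228,322) is now clear, so I'll go for it from high up.

```bash
sed -i 's/KN=.0855,np.array(\[.1785/KN=.0855,np.array([.1775/' h.py; python3 - <<'E'
from h import *
from plant import manip, effector, viewer, kin
c=load("pics/side2.npz"); X=cloud(c); q=toF(X.reshape(-1,3)).reshape(X.shape)
P=q[(c["depth"]>0)&(q[...,0]>.04)&(q[...,0]<.18)&(abs(q[...,1]+.145)<.04)&(q[...,2]>.03)&(q[...,2]<.14)]
a=np.polyfit(P[:,2],P[:,1],1); print("leaf_a deg",90+np.degrees(np.arctan(a[0])),len(P))
print(kin.ik(*knob(.28)))
p=np.array(manip.sense()["tool_pos"]); print(p)
try: manip.line_to(p+[0,0,.15])
except manip.MotionError as e: print(e)
effector.command_gripper(.034,40)
manip.move_to(*knob(.28)); manip.line_to(*knob(.05),v=.15); 
print(manip.sense()["contact_force"]);manip.line_to(*knob(0),v=.04)
s=manip.sense(); print(s["contact_force"],s["tool_pos"],knob()[0],s["time_s"])
c=viewer.camera("side"); cv2.imwrite("pics/side3.png",cv2.resize(c["frame"][130:290,190:390,::-1],None,fx=4,fy=3.75,interpolation=cv2.INTER_CUBIC))
E
```

```text
leaf_a deg 96.65259854227719 1079
[ 12.8894537   -6.4451999   99.17947113 -11.43193698  58.19352701
 -67.39381298]
[ 0.451037   -0.18817139  0.30631177]
[ 0.14463256 -0.09282053  0.05721342]
[0.36220624 0.08099547 0.22670039] [0.64394025 0.05576809 0.17078482] [0.64388019 0.05575807 0.17045259] 19.55
```

View pics/side3.png

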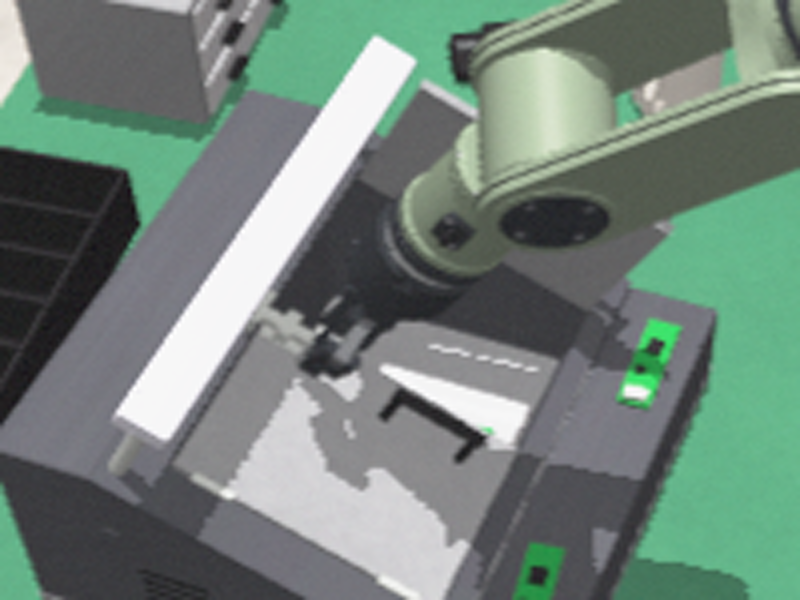

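Fingers sit around the knob at (340,345), clear of the lamp bar and contact-free. Next I'll grip and draw the bolt.

```bash
python3 - <<'E'
from h import *
from plant import manip, effector, viewer
effector.command_gripper(0,40); s=manip.sense(); w=s["gripper_width"]; print(w,s["contact_force"]@F)
if .011<w<.02:
    for d in(.006,.012,.018,.022,.0245):
        manip.line_to(knob(0,-d)[0],v=.02); s=manip.sense(); print(d,s["gripper_width"],(s["contact_force"]@F).round(1),(toF(s["tool_pos"])-toF(knob()[0])).round(4))
        if np.linalg.norm(s["contact_force"])>35: break
    manip.dwell(.4)
    effector.command_gripper(.034); print(manip.sense()["contact_force"])
    manip.line_to(knob(.05,-.0235)[0],v=.06); manip.line_to(knob(.25,-.0235)[0],v=.2)
    for n in("side","top"):
        c=viewer.camera(n); np.savez(f"pics/{n}4.npz",**c)
        if n=="top": cv2.imwrite("pics/top4.png",cv2.resize(c["frame"][100:245,240,][:0] if 0 else c["frame"][100:245,240:390,::-1],None,fx=4,fy=4,interpolation=cv2.INTER_CUBIC))
        else: cv2.imwrite("pics/side4.png",cv2.resize(c["frame"][150:290,190:370,::-1],None,fx=4,fy=4,interpolation=cv2.INTER_CUBIC))
print(manip.sense()["time_s"])
E
```

```text
0.014107748318042242 [ 0.28721507 -3.95034717  3.64608261]
0.006 0.013682992540356289 [ 1.6 -4.8  2.6] [-0.0053 -0.0005  0.0003]
0.012 0.014044320958897115 [ 2.8 -5.4  3. ] [-0.0112 -0.0004  0.0004]
0.018 0.013493550932654854 [ 0.7 -6.1  3.4] [-0.0172 -0.0005  0.0004]
0.022 0.013897717324250134 [ 1.  -4.9  3.1] [-0.0213 -0.0005  0.0004]
0.0245 0.014085621978267727 [ 4.7 -7.3  0.1] [-0.0222 -0.0004  0.0005]
[ 0.66996187  0.62685078 -0.15804472]
24.8667
```

View pics/side4.png

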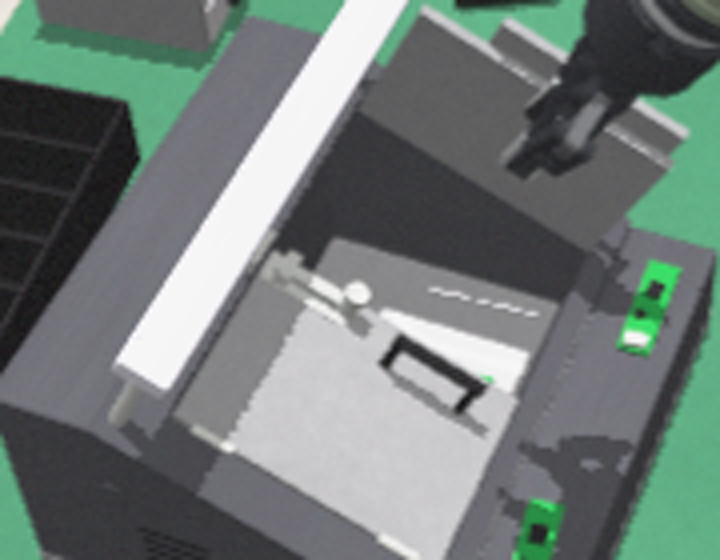

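The bolt is drawn: the knob moved down-slope to (358,293), 22 mm by the tool's travel, and the left leaf is still shut. Next is the left pull.

```bash
sed -i 's/HP=-.1485,.1480/HP=-.1495,.1470/' h.py; python3 - <<'E'
from swing import *
S=load("pics/side4.npz"); k=toF(onplane(S,[(279.5,223.3)],toW([0,0,.028]),F[:,2])); print("knob now",k, "was 174.1")
manip.move_to(*hand(0,0,1,.13)); effector.command_gripper(.036,30)
manip.line_to(*hand(0,0,1,.05),v=.15); manip.line_to(*hand(0,0,1,0),v=.05)
s=manip.sense(); print(s["contact_force"],s["time_s"])
ok=swing(1,0,1.5); print(ok)
if ok:
    p=np.array(manip.sense()["tool_pos"])
    try: manip.line_to(p+[0,.05,.1],v=.2)
    except manip.MotionError as e: print(e)
for n in("side","top"):
    c=viewer.camera(n); np.savez(f"pics/{n}5.npz",**c); cv2.imwrite(f"pics/{n}5.png",c["frame"][:,:,::-1])
print(manip.sense()["time_s"],manip.sense()["contact_force"])
E
```

```text
knob now [[0.15143779 0.01384326 0.028     ]] was 174.1
[ 0.04962607 -0.56645585 -0.10624474] 27.4583
grip 0.008852626115425085 [-2.35747224 10.71185158 -0.93763099]
0.1 9.5; 0.2 8.7; 0.3 8.9; 0.4 8.3; 0.5 9.6; 0.6 7.6; 0.7 7.7; 0.8 5.9; 0.9 4.3; 1.0 6.1; 1.1 9.0; 1.2 10.5; 1.3 12.8; 1.4 15.0; 1.5 16.2; 
released [ 0.61233482  0.22026561 -0.17240255] 33.7833
True
36.1583 [-0.27028597  0.1739898  -1.18231503]
```

View pics/top5.png

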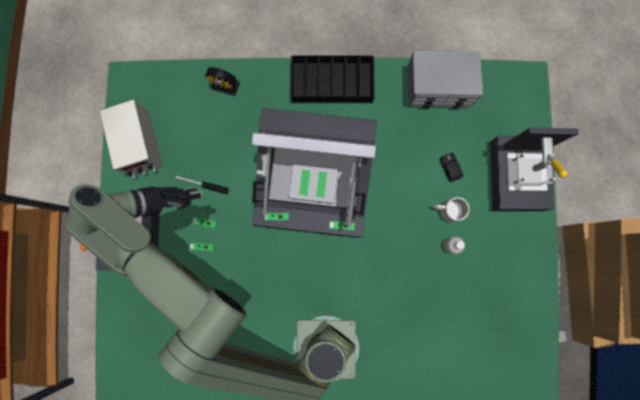

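View pics/side5.png

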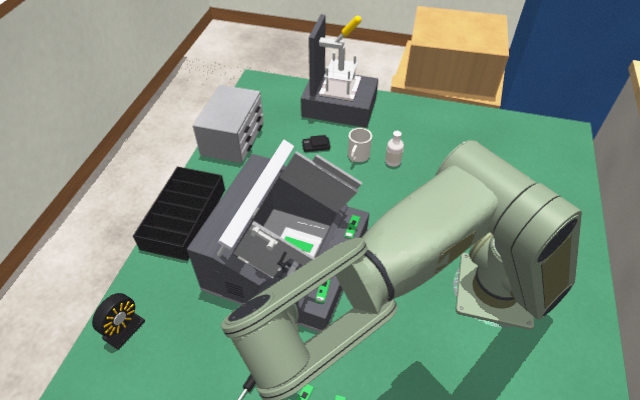

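Both leaves stand up: in the top view as thin upright edges at columns 263 and 355, and in the side view at (262,250) and (320,185). The boards, mug and the rest look unmoved. I'll do one last check of the angles and bolt, then hand in.

```bash
python3 - <<'E'
from h import *
from plant import manip
c=load("pics/side5.npz"); X=cloud(c); q=toF(X.reshape(-1,3)).reshape(X.shape)
for nm,sg in(("a",-1),("p",1)):
    m=(c["depth"]>0)&(q[...,0]>.04)&(q[...,0]<.2)&(abs(q[...,1]-sg*.147)<.03)&(q[...,2]>.03)&(q[...,2]<.11)
    P=q[m]; 
    for _ in range(5): a=np.polyfit(P[:,2],P[:,1],1); r=P[:,1]-np.polyval(a,P[:,2]); P=P[abs(r)<max(.003,1.5*r.std())]
    print(nm,len(P),"deg",90-np.degrees(np.arctan(-sg*a[0])),r.std())
for s in(.1775,.1545): print(s,project(c,toW([s,.147+.022,.134])))
cv2.imwrite("pics/side5c.png",cv2.resize(c["frame"][200:290,215:335,::-1],None,fx=6,fy=6,interpolation=cv2.INTER_CUBIC))
print(manip.sense()["tool_pos"])
E
```

```text
a 824 deg 83.33826009126379 0.0013464444915301176
p 691 deg 83.82415838260802 0.0013224984391334092
0.1775 [[258.19179502 245.51861026]]
0.1545 [[266.6230424  250.53061419]]
[0.5053208  0.35653342 0.40415144]
```

View pics/side5c.png

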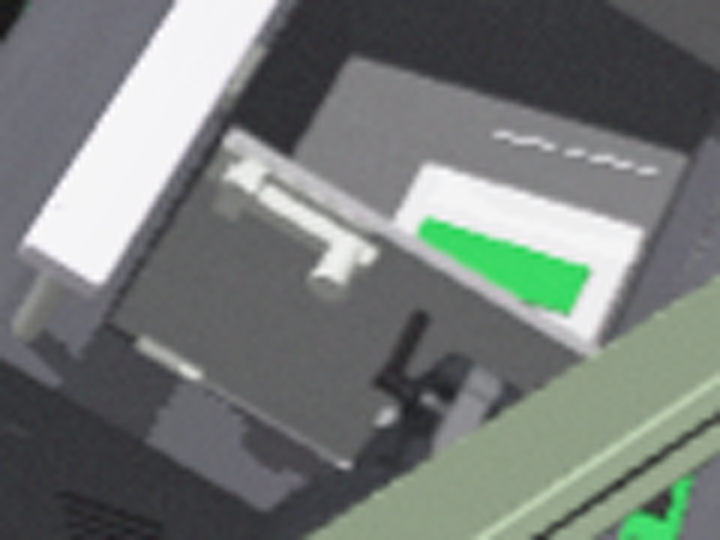

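The knob at crop (330,270) sits at the lower end of its guide, so the bolt is still drawn.

```bash
python3 -c "
from plant import manip
s=manip.sense();print(s['time_s'],s['contact_force']);manip.hand_in()"
```

```text
36.1583 [-0.27028597  0.1739898  -1.18231503]
the job is handed in; nothing more can be done
```

The cabinet is open and the job is handed in at 36 s of the 72 s allowed; `hand_in` reports no verdict. I swung the right leaf open by its pull. I then drew the bolt with the gripper tilted about 31° under the lamp bar, left leaf still shut, and swung the left leaf open.

**Last checks:**
- **Leaves:** both stand at about 83–84° (1.45–1.46 rad) in the final side-view depth. An earlier cruder fit put the right leaf at 97°. Either figure is well past 1.2 rad.
- **Bolt:** it travelled about 22 mm by the tool and 23 mm by camera. After the left leaf was opened, the knob still showed at the drawn end of its guide.
- **Forces:** the highest wrist-force reading was 24 N, near the end of the right leaf's swing.
- **Robot clear:** the gripper was at z = 0.40 m, with contact force about 1 N, the level it reads in free air.
- **Bystanders:** the boards, mug and others looked unmoved in the pictures. I did not measure their positions, and the arm partly hid board 3, board 4 and the screwdriver in the last views.

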